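Hold the ribbon unwinder's tensioner arm back past its click

ROBOT

A 7-joint arm with a two-finger parallel gripper is mounted at the origin on a cart in front of the work surface, level with it; the furniture and walls round the work are solid. World frame = base frame: x ahead of the robot, y to its left, z up, the work surface at z = 0. Lengths are in m, angles in rad, forces in N, time in s.
With the tool pointing down it reaches from about 0.4 to 0.85 m from the base axis. Payload 4.5 kg.
Tool frame: the origin (TCP) lies at the very end of the fingers, on their centre line; the grasp point (between the pads) lies 19 mm behind it; z points along the fingers, y is the direction in which the jaws open and shut (so a half turn about z gives the same grasp; the last joint's range is limited). The gripper opens to 85 mm and grips with 20 to 120 N. Pads are 22 mm wide; open, the fingers measure 114 mm over their backs; the gripper's body (76 mm by 85 mm) begins 54 mm behind the grasp point. The pads swing forward as they close: fully open they stand 13 mm farther back than shut.
Start: joints at [1.314, 0.689, -0.195, 1.565, 0.157, 0.902, -0.215], TCP at [0.179, -0.599, 0.231] pointing down, gripper open.
Joint ranges: [-3.01, 3.01], [-0.46, 2.08], [-1.47, 1.51], [0.13, 2.56], [-1, 4.14], [0.04, 2.09], [-2.66, 2.66]. Speed limits (rad/s): [2.57, 2.57, 3.14, 3.14, 3.14, 3.14, 3.14].

INTERFACE

Orientations are given as a rotation vector (axis times angle).
In Python, from station import robot gives the robot as it stands. The module is installed in compiled form; this text tells all that it offers.
- The arm moves only by the tool move_arm, never from a script. Its argument "plan" is text: rows parted by semicolons, each of 7 numbers parted by spaces: the opening in per cent of the stroke, from 0 (shut) to 100 (fully open), then the shift along the tool's x, y, z in m, then the turn, a rotation vector about the tool's x, y, z in rad. A call has 1 to 8 rows; each row is the pose to reach, as a shift and turn from the pose measured when the call began, along the tool's axes at that moment; what a row does not reach only later rows make up. A row lasts 1/10 s, in which the tool goes at most 50 mm and 8.59 degrees, less where a joint would pass 70% of its speed; a pose out of reach is approached as far as the arm can. A call with a gripper value outside its range is refused whole. The fingers move at their own pace and stop on an object; the grip force is fixed at half the most. Time passes only in rows, so rows that repeat a pose let the fingers close. It gives the time, the measured TCP pose, the force and the opening at its end, in the units of the state.
- robot.get_obs(): the state, without advancing time (a new reading comes with each control period).
- robot.read_camera(name): name is "scene" or "top" or "wrist"; returns a dict with "frame" (400x640x3 uint8, blue, green, red), "fx", "fy", "cx", "cy" (pixels), "origin" and "rotation" of the camera in the world. Camera axes: x right, y down, z forward; pixel columns grow to the right and rows downward; lengths in m; the calibration is good to about 2 mm. A picture is of the moment at which its call begins. There is no depth.
- robot.hand_in(): hands the job in, once; it reports no verdict.
Trained networks look in a picture, given as the dict that the camera call returned (one of the last four; its "shot" number tells which), for a name from the list of things; names that differ only in an ending like _2 or _b are one class to them, and where a whole thing is asked for, a point or a joint stands for the part that bears it (a point fixed in the world has none). Each returns a list of dicts, best first, with "confidence" (0 to 1); they miss things now and then, are a little off and sometimes report something else, mostly with a low value. They report only what shows in the picture. A call takes as long as a camera call.
- robot.silhouettes(picture, name): "region" (400x640 bool, what is visible of it) and "point" ([column, row] as shares, 0 to 1, of the picture: columns of its width, rows of its height, amid what is visible of it).
- robot.landmark_of(picture, name): "point" ([column, row] as shares, 0 to 1, of the picture: columns of its width, rows of its height: a listed point, or the origin of a listed thing).
The state is a dict: "t": time; "joint_positions": joint angles; "joint_vel": joint speeds; "joint_efforts": joint torques, N m; "ee_pos": TCP position; "orientation": TCP orientation; "ft_force": force on the tool from outside, world axes, zero at the start; "torque": the same for the moment, N m; "gripper_width": finger opening in m.
Only numpy, scipy, OpenCV 4.12 (cv2) and the standard library are available. Lean on these libraries where they do the work, as an engineer would, in place of code of your own. Each camera call takes 0.05 s, during which the arm holds its last target.

TASK

On one side of the twin ribbon unwinder the ribbon has run out and only the bare card core is left on the spindle; I want to change it. On that side first slide the catch fully in, then swing the sprung tensioner arm back from the spindle until the pawl clicks in behind its tooth, and hold the arm by hand clearly beyond the click, so that the pawl carries nothing while I reach in: finish while still holding it there. Leave the arm and catch on the side with the spool as they are, and do not disturb the other things on the table.

Things in the scene. Friction and masses are not known exactly. Their poses are not given: they have to be found in the camera images.
- unwinder: the twin ribbon unwinder: plywood board 214 x 300 mm, top 18 mm above the work surface, screwed down, with two identical stations, left (+y) and right (-y). Origin: centre of its underside; x points away from the operator (spools behind, catches in front), y left. Arm pivots: right at x 3, y -118 mm, left at x 3, y 27 mm; each spindle is 52 mm behind (+x) and 65 mm left (+y) of its pivot
- ribbon_spool: the spool still in use, sitting on one of the two spindles: flanged reel 82 mm across, 18 mm high, axis upright; origin: centre of its underside. Firmly seated; stays there
- spent_core: all that is left of the other ribbon, on the other spindle: a bare card tube 33 mm across, 18 mm high, upright; origin: centre of its underside
- left_spindle (a point): foot of the left station's spindle, a 15 mm steel pin that stands 32 mm above a small turntable 26 mm above the work surface; the spool or the core on this spindle has its origin here
- left_pivot (a point): a point on the upright pivot axis of the left tensioner arm, 60 mm above the work surface. The spring drives the arm to its rest: about 3 N at the handle at rest, 6 N at 0.50 rad, 8 N at 0.80
- left_handle (a point): grip point of the left arm's handle: an upright turned wooden peg, 16 mm across, from 64 to 126 mm above the work surface, at the arm's tip 105 mm from the pivot; this point is on its axis, 100 mm above the surface. Below it lie only the arm's bar (top at 61 mm) and, 40 mm nearer the pivot, the idler block (top at 69 mm)
- left_arm (a joint): swing of the left tensioner arm, rad. 0: at rest, along the unwinder's +y from its pivot, idler roller just off the spool's rim, its flange over it. Grows as the arm swings back from the spindle, counter-clockwise from above, handle towards the unwinder's front (-x); solid stop at 0.80. With the catch in, the pawl clicks in behind the arm's tooth at about 0.49; let go, it hangs there at 0.475
- left_knob (a point): grip point of the left catch's knob: a wooden tab 12 mm thick (unwinder's x), 18 mm wide (y), from 33 to 75 mm above the work surface; this point is in its middle, 60 mm above the surface. It stands on a slide between two low rails (tops at 32 mm), 92 mm in front (-x) of the arm's pivot when the catch is drawn back
- left_catch (a joint): the left catch, the slide that carries the pawl, in m: about 0 drawn back (the arm rides freely), 0.014 fully in, that is pushed along the unwinder's +x towards the pivot against its stop; stays where it is left, takes about 5 N to move
- left_pawl (a joint): the left catch's sprung brass pawl, in m: 0 sprung out. With the catch in, the tooth on the arm's disc pushes it back up to 0.0075 between about 0.08 and 0.49 rad (1 to 2 N more at the arm's handle); then it springs to 0 behind the tooth, and would hold the arm at 0.475. With the catch drawn back it never meets the tooth
- right_spindle (a point): foot of the right station's spindle, a 15 mm steel pin that stands 32 mm above a small turntable 26 mm above the work surface; the spool or the core on this spindle has its origin here
- right_pivot (a point): a point on the upright pivot axis of the right tensioner arm, 60 mm above the work surface. The spring drives the arm to its rest: about 3 N at the handle at rest, 6 N at 0.50 rad, 8 N at 0.80
- right_handle (a point): grip point of the right arm's handle: an upright turned wooden peg, 16 mm across, from 64 to 126 mm above the work surface, at the arm's tip 105 mm from the pivot; this point is on its axis, 100 mm above the surface. Below it lie only the arm's bar (top at 61 mm) and, 40 mm nearer the pivot, the idler block (top at 69 mm)
- right_arm (a joint): swing of the right tensioner arm, rad. 0: at rest, along the unwinder's +y from its pivot, idler roller just off the spool's rim, its flange over it. Grows as the arm swings back from the spindle, counter-clockwise from above, handle towards the unwinder's front (-x); solid stop at 0.80. With the catch in, the pawl clicks in behind the arm's tooth at about 0.49; let go, it hangs there at 0.475
- right_knob (a point): grip point of the right catch's knob: a wooden tab 12 mm thick (unwinder's x), 18 mm wide (y), from 33 to 75 mm above the work surface; this point is in its middle, 60 mm above the surface. It stands on a slide between two low rails (tops at 32 mm), 92 mm in front (-x) of the arm's pivot when the catch is drawn back
- right_catch (a joint): the right catch, the slide that carries the pawl, in m: about 0 drawn back (the arm rides freely), 0.014 fully in, that is pushed along the unwinder's +x towards the pivot against its stop; stays where it is left, takes about 5 N to move
- right_pawl (a joint): the right catch's sprung brass pawl, in m: 0 sprung out. With the catch in, the tooth on the arm's disc pushes it back up to 0.0075 between about 0.08 and 0.49 rad (1 to 2 N more at the arm's handle); then it springs to 0 behind the tooth, and would hold the arm at 0.475. With the catch drawn back it never meets the tooth
- fresh_spool: bystander: a new spool, 82 mm across, 18 mm high, lying to the left of the unwinder; origin: centre of its underside
- awl: bystander: scratch awl, 166 mm long, handle 28 mm thick, lying in front of the unwinder; origin: its middle
- small_parcel: bystander: small parcel with a bow, 69 x 86 x 57 mm, front left of the table
- parcel_tape: bystander: roll of tape lying flat, 98 mm across, 25 mm high, left of the table
- tack_tin: bystander: open round tin of tacks, 55 mm across, 21 mm high, front left of the table
- wood_stamp: bystander: hand stamp with a turned knob, 32 x 44 mm, 68 mm high, standing behind the unwinder

How it is judged:
On the way, in this order (a step that is already met when the one before it is completed fails the run):
1. the catch on the side of the bare core is fully in, its arm not yet past the click (((horizontal distance between spent_core and left_spindle below 0.03 m and value of joint left_catch above 0.011 m) or (horizontal distance between spent_core and right_spindle below 0.03 m and value of joint right_catch above 0.011 m)) and value of joint each of left_arm, right_arm below 0.45 rad), for 0.1 s.
2. that side's arm is swung back past the click and the pawl has dropped in behind its tooth (((horizontal distance between spent_core and left_spindle below 0.03 m and value of joint left_catch above 0.011 m and value of joint left_arm above 0.51 rad and value of joint left_pawl below 0.002 m) or (horizontal distance between spent_core and right_spindle below 0.03 m and value of joint right_catch above 0.011 m and value of joint right_arm above 0.51 rad and value of joint right_pawl below 0.002 m))), for 0.2 s.
At the end, for the whole second after the job is handed in: On the bare core's side: catch over 11 mm in, pawl sprung out (within 2 mm), arm beyond 0.525 rad (the pawl would hold it at 0.475) and borne by the fingers with over 2 N; on the other side the arm within 0.06 rad of rest, catch less than 8 mm in (((horizontal distance between spent_core and left_spindle below 0.03 m and value of joint left_catch above 0.011 m and value of joint left_arm above 0.525 rad and value of joint left_pawl below 0.002 m and contact force between the fingers and left_arm above 2 N and value of joint right_arm below 0.06 rad and value of joint right_catch below 0.008 m) or (horizontal distance between spent_core and right_spindle below 0.03 m and value of joint right_catch above 0.011 m and value of joint right_arm above 0.525 rad and value of joint right_pawl below 0.002 m and contact force between the fingers and right_arm above 2 N and value of joint left_arm below 0.06 rad and value of joint left_catch below 0.008 m))); the arm keeps its last pose, push and grip.
It fails at once if the arm on the side with the spool swung off its spool ((horizontal distance between spent_core and left_spindle below 0.03 m and value of joint right_arm above 0.12 rad) or (horizontal distance between spent_core and right_spindle below 0.03 m and value of joint left_arm above 0.12 rad)).
It fails at once if the catch on the side with the spool pushed in ((horizontal distance between spent_core and left_spindle below 0.03 m and value of joint right_catch above 0.009 m) or (horizontal distance between spent_core and right_spindle below 0.03 m and value of joint left_catch above 0.009 m)).
It fails at once if another thing on the table disturbed (shifted by more than 25 mm) (distance of any of fresh_spool, awl, small_parcel, parcel_tape, tack_tin, wood_stamp from where it was at the start of the episode above 0.025 m).
It also fails if it takes over 38 s, if anything falls off the work surface, if the arm or the gripper's body presses on something with over 40 N, if the wrist force passes 120 N, or if a joint passes its speed limit or range.

## Working session

There is one attempt and no reset: what is moved stays moved. The work goes in short steps, Python scripts to look and compute and a tool call to move; the robot and the scene stay as the last step left them, time stands still between calls to the robot, and variables do not carry over. Pictures are saved under pics/ and viewed, and the job is handed in when it is done.

Besides the shell and the picture viewer there is one more tool, called after "Call:" by a JSON object that holds its "api" and its "payload", one argument or row to a line. move_arm: Moves the arm, as the interface text tells. Its arguments: {"type":"object","properties":{"plan":{"type":"string"}},"required":["plan"]}

```bash
mkdir -p pics
cat > h.py <<'E'
from station import robot
import numpy as np, cv2
from scipy.spatial.transform import Rotation as R
def onplane(p,pt,z):
    u=pt[0]*640;v=pt[1]*400
    d=np.array(p["rotation"])@np.array([(u-p["cx"])/p["fx"],(v-p["cy"])/p["fy"],1]);o=np.array(p["origin"])
    return o+d*(z-o[2])/d[2]
E
python3 - <<'E'
from h import *
o=robot.get_obs();print({k:np.round(v,3) for k,v in o.items()})
for c in ["scene","top"]:
    p=robot.read_camera(c);cv2.imwrite(f"pics/{c}0.png",p["frame"]);print(c,p["origin"],np.round(p["rotation"],2).tolist())
    for n,z in dict(spent_core=.026,ribbon_spool=.026,left_spindle=.026,right_spindle=.026,left_pivot=.06,right_pivot=.06,left_handle=.1,right_handle=.1,left_knob=.06,right_knob=.06,unwinder=0,awl=.014,fresh_spool=0).items():
        for r in robot.landmark_of(p,n)[:2]: print(n,round(r["confidence"],2),np.round(onplane(p,r["point"],z),3),np.round(np.array(r["point"])*[640,400]))
E
```

```text
{'t': np.float64(0.0), 'joint_positions': array([ 1.314,  0.69 , -0.195,  1.566,  0.157,  0.903, -0.215]), 'joint_vel': array([ 0.001,  0.001,  0.001, -0.001, -0.001,  0.001,  0.   ]), 'joint_efforts': array([ 0.0000e+00, -5.3960e+01, -1.2670e+00, -1.5854e+01,  9.0000e-03,
        9.0000e-03,  0.0000e+00]), 'ee_pos': array([ 0.179, -0.598,  0.23 ]), 'orientation': array([-3.107e+00, -4.550e-01,  1.000e-03]), 'ft_force': array([-0.122,  0.061,  0.396]), 'torque': array([-0.044,  0.012, -0.035]), 'gripper_width': np.float64(0.085)}
scene [0.18925265 0.61695861 0.68233734] [-0.86, 2.53, -1.13]Traceback (most recent call last):
  File "<stdin>", line 6, in <module>
  File "h.py", line 7, in onplane
    return o+d*(z-o[2])/d[2]
                        ~^^^
IndexError: invalid index to scalar variable.
```

Rotation is a rotation vector.

```bash
sed -i 's/np.array(p\["rotation"\])@/R.from_rotvec(p["rotation"]).as_matrix()@/' h.py
python3 - <<'E'
from h import *
o=robot.get_obs()
print(R.from_rotvec(o["orientation"]).as_matrix().round(3))
for c in ["scene","top"]:
    p=robot.read_camera(c);cv2.imwrite(f"pics/{c}0.png",p["frame"]);print(c,p["origin"])
    for n,z in dict(spent_core=.026,ribbon_spool=.026,left_spindle=.026,right_spindle=.026,left_pivot=.06,right_pivot=.06,left_handle=.1,right_handle=.1,left_knob=.06,right_knob=.06,unwinder=0,awl=.014,fresh_spool=0).items():
        for r in robot.landmark_of(p,n)[:2]: print(n,round(r["confidence"],2),np.round(onplane(p,r["point"],z),3),np.round(np.array(r["point"])*[640,400]))
E
```

```text
[[ 0.958  0.287 -0.001]
 [ 0.287 -0.958  0.002]
 [-0.    -0.002 -1.   ]]
scene [0.18925265 0.61695861 0.68233734]
spent_core 0.63 [0.634 0.059 0.026] [305. 206.]
ribbon_spool 0.65 [ 0.618 -0.082  0.026] [342. 181.]
left_spindle 0.6 [0.616 0.08  0.026] [305. 213.]
left_spindle 0.4 [ 0.494 -0.19   0.026] [400. 180.]
right_spindle 0.87 [ 0.614 -0.083  0.026] [343. 182.]
left_pivot 0.93 [0.565 0.01  0.06 ] [339. 197.]
left_pivot 0.2 [0.399 0.073 0.06 ] [385. 243.]
right_pivot 0.55 [ 0.558 -0.143  0.06 ] [373. 169.]
left_handle 0.87 [0.562 0.124 0.1  ] [312. 211.]
left_handle 0.57 [0.382 0.103 0.1  ] [388. 242.]
right_handle 0.97 [ 0.576 -0.045  0.1  ] [349. 172.]
left_knob 0.73 [0.471 0.009 0.06 ] [372. 213.]
left_knob 0.52 [0.456 0.224 0.06 ] [323. 274.]
right_knob 0.63 [ 0.478 -0.145  0.06 ] [400. 180.]
unwinder 0.78 [ 0.561 -0.017  0.   ] [345. 210.]
awl 0.81 [0.406 0.03  0.014] [388. 244.]
fresh_spool 0.6 [0.482 0.191 0.   ] [322. 275.]
fresh_spool 0.44 [0.394 0.224 0.   ] [346. 307.]
top [0.45912261 0.06664738 1.56995797]
spent_core 0.52 [0.617 0.07  0.026] [326. 197.]
ribbon_spool 0.76 [ 0.625 -0.074  0.026] [373. 194.]
left_spindle 0.72 [0.605 0.069 0.026] [327. 201.]
right_spindle 0.58 [ 0.623 -0.077  0.026] [374. 194.]
left_pivot 0.79 [ 0.566 -0.002  0.06 ] [351. 212.]
right_pivot 0.46 [0.503 0.334 0.06 ] [240. 237.]
left_handle 0.7 [0.572 0.1   0.1  ] [316. 210.]
right_handle 0.57 [ 0.572 -0.04   0.1  ] [364. 209.]
right_handle 0.16 [ 0.552 -0.02   0.1  ] [358. 216.]
left_knob 0.7 [ 0.572 -0.042  0.06 ] [364. 210.]
left_knob 0.58 [0.483 0.006 0.06 ] [349. 240.]
right_knob 0.66 [ 0.463 -0.134  0.06 ] [396. 246.]
unwinder 0.77 [ 0.559 -0.018  0.   ] [355. 216.]
awl 0.63 [0.568 0.002 0.014] [349. 213.]
awl 0.59 [0.421 0.013 0.014] [346. 261.]
fresh_spool 0.7 [0.475 0.198 0.   ] [287. 245.]
```

View pics/scene0.png

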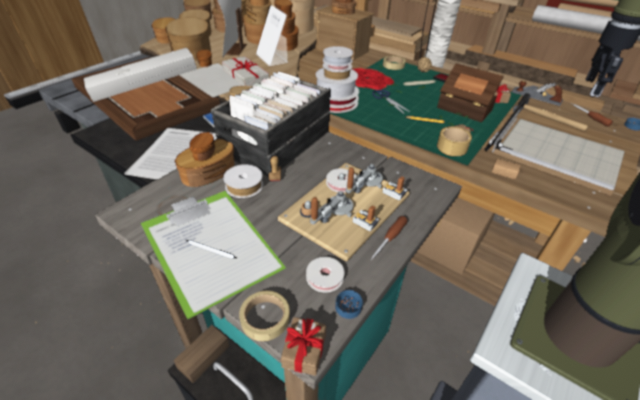

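View pics/top0.png

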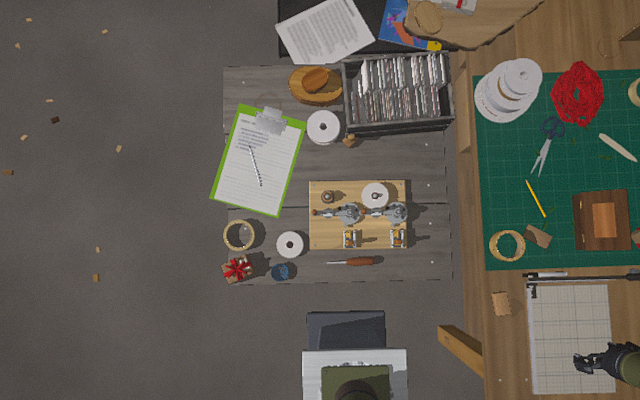

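Call:
{"api": "move_arm", "payload": {
  "plan": "100 0.02 -0.02 -0.04 0 0 0; 100 0.05 -0.05 -0.07 0 0 0; 100 0.08 -0.08 -0.09 0 0 0; 0 0.11 -0.12 -0.1 0 0 0; 0 0.14 -0.16 -0.1 0 0 0; 0 0.17 -0.19 -0.1 0 0 0; 0 0.2 -0.23 -0.1 0 0 0; 0 0.23 -0.26 -0.1 0 0 0"
}}

```text
t: 2.3
ee_pos: [0.3251, -0.2812, 0.3316]
orientation: [3.108, 0.456, 0.0]
ft_force: [1.6, -0.4, 0.2]
gripper_width: 0.0124
```

Run:
```python
import cv2
a=cv2.imread("pics/top0.png")[165:280,270:430];cv2.imwrite("pics/topc.png",cv2.resize(a,None,fx=5,fy=5,interpolation=cv2.INTER_CUBIC))
```

```text
(no output)
```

View pics/topc.png

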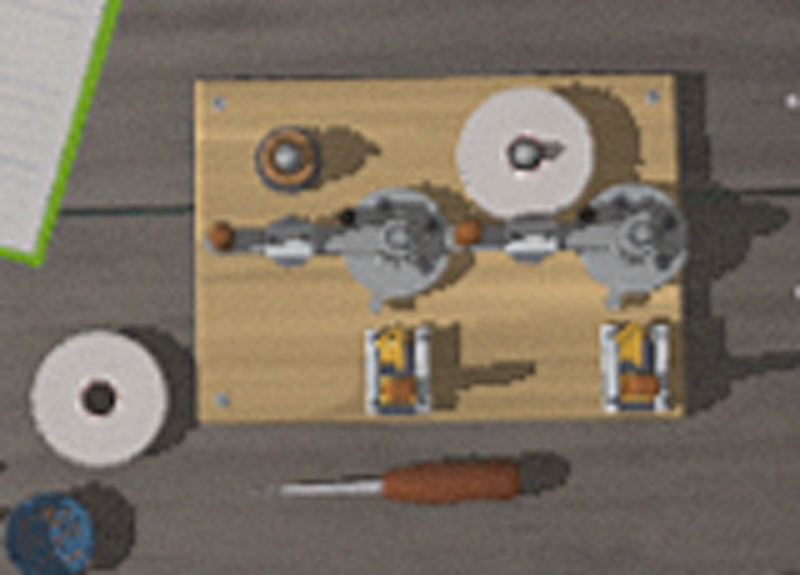

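The core (288,157) sits on the left station and the spool (525,155) on the right. Both arms are at rest and both catches drawn back. The work is on the left.

Run:
```python
from h import *
p=robot.read_camera("top")
def q(u,v,z): return onplane(p,[(270+u/5)/640,(165+v/5)/400],z)
C=[q(*c,.018) for c in [(195,80),(678,75),(685,418),(198,422)]]
for c in C: print(c.round(4))
c=np.mean(C,0);print("c",c, np.linalg.norm(C[0]-C[1]),np.linalg.norm(C[0]-C[3]))
for a,b in [(1,0),(2,3)]: d=C[b]-C[a];print(np.degrees(np.arctan2(-d[0],d[1])))
for a,b in [(3,0),(2,1)]: d=C[b]-C[a];print(np.degrees(np.arctan2(d[1],d[0])))
print("handle top",q(221,236,.126),"knob",q(399,388,.075),"rhandle",q(467,231,.126),"spindle",q(287,157,.058),"pivot",q(399,236,.075))
p=robot.read_camera("wrist");cv2.imwrite("pics/w0.png",p["frame"]);print(p["origin"],p["rotation"])
```

```text
[0.6708 0.1227 0.018 ]
[ 0.6654 -0.178   0.018 ]
[ 0.4529 -0.1732  0.018 ]
[0.4585 0.126  0.018 ]
c [ 0.56192643 -0.02565502  0.018     ] 0.3007677305419625 0.21231296816843406
-1.0367057835538969
-1.0725888073780256
-0.8902705052145489
-1.2978823242959219
handle top [0.56496027 0.10597983 0.126     ] knob [0.47542233 0.00407694 0.075     ] rhandle [ 0.56390926 -0.03582933  0.126     ] spindle [0.61677359 0.06665541 0.058     ] pivot [0.565748   0.00117563 0.075     ]
[ 0.39126566 -0.25506735  0.47539096] [ 2.35722127 -1.73250798 -0.22964314]
```

View pics/w0.png

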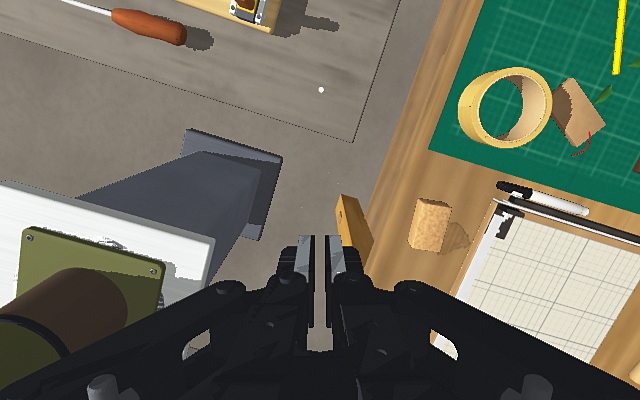

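Call:
{"api": "move_arm", "payload": {
  "plan": "0 0.03 -0.035 0 0 0 0; 0 0.055 -0.075 0 0 0 0.06; 0 0.08 -0.11 0 0 0 0.13; 0 0.11 -0.15 0.02 0 0 0.2; 0 0.14 -0.19 0.04 0 0 0.27; 0 0.16 -0.225 0.06 0 0 0.31; 0 0.172 -0.245 0.08 0 0 0.31; 0 0.172 -0.245 0.08 0 0 0.31"
}}

```text
t: 3.2
ee_pos: [0.4196, 0.0107, 0.2509]
orientation: [-3.138, 0.001, 0.001]
ft_force: [-0.3, -0.1, 0.6]
gripper_width: 0.0
```

```bash
cat > look.py <<'E'
from h import *
import sys
o=robot.get_obs();print(o["t"],o["ee_pos"].round(4),o["ft_force"].round(1),o["gripper_width"].round(4));M=R.from_rotvec(o["orientation"]).as_matrix();print(M.round(3))
p=robot.read_camera("wrist");cv2.imwrite(sys.argv[1],p["frame"])
for n,z in dict(left_pivot=.06,left_handle=.1,left_knob=.06,right_knob=.06,right_handle=.1,spent_core=.026).items():
    for r in robot.landmark_of(p,n)[:2]:
        q=onplane(p,r["point"],z); print(n,round(r["confidence"],2),np.round(q,4),np.round(np.array(r["point"])*[640,400]),"tool",(M.T@(q-o["ee_pos"])).round(4))
E
python3 look.py pics/w1.png
```

```text
Traceback (most recent call last):
  File "look.py", line 3, in <module>
    o=robot.get_obs();print(o["t"],o["ee_pos"].round(4),o["ft_force"].round(1),o["gripper_width"].round(4));M=R.from_rotvec(o["orientation"]).as_matrix();print(M.round(3))
                                                                               ^^^^^^^^^^^^^^^^^^^^^^^^
AttributeError: 'float' object has no attribute 'round'
```

```bash
sed -i 's/o\["gripper_width"\].round(4)/o["gripper_width"]/' look.py
python3 look.py pics/w1.png
```

```text
3.2 [0.4196 0.0107 0.2509] [-0.3 -0.1  0.6] 1.0440148882559217e-05
[[ 1.    -0.001 -0.001]
 [-0.001 -1.     0.004]
 [-0.001 -0.004 -1.   ]]
left_pivot 0.66 [0.5641 0.001  0.06  ] [332.   9.] tool [0.1447 0.0102 0.1908]
left_knob 0.83 [0.476  0.0029 0.06  ] [329. 112.] tool [0.0565 0.0084 0.1909]
left_knob 0.2 [ 0.4732 -0.1425  0.06  ] [483. 115.] tool [0.0539 0.1539 0.1903]
right_knob 0.72 [ 0.4761 -0.1437  0.06  ] [484. 112.] tool [0.0567 0.155  0.1903]
```

View pics/w1.png

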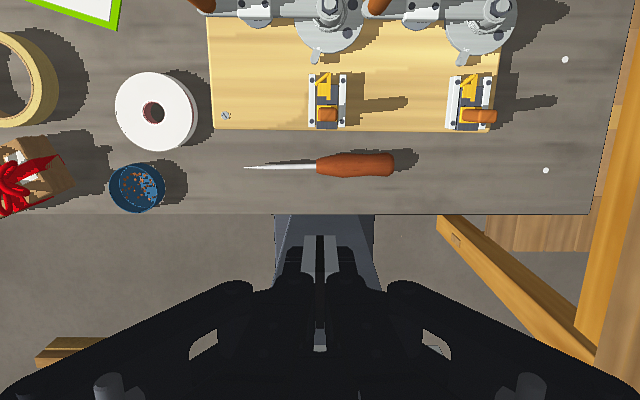

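Call:
{"api": "move_arm", "payload": {
  "plan": "0 0.01 0.008 0.05 0 0 0.018; 0 0.02 0.008 0.09 0 0 0.018; 0 0.024 0.008 0.13 0 0 0.018; 0 0.024 0.008 0.16 0 0 0.018; 0 0.024 0.008 0.185 0 0 0.018; 0 0.024 0.008 0.2 0 0 0.018; 0 0.024 0.008 0.206 0 0 0.018; 0 0.024 0.008 0.206 0 0 0.018"
}}

```text
t: 4.35
ee_pos: [0.4447, -0.0029, 0.0472]
orientation: [-3.14, 0.047, -0.005]
ft_force: [0.7, -0.9, -0.4]
gripper_width: -0.0002
```

```bash
python3 look.py pics/w2.png
```

```text
4.35 [ 0.4447 -0.0029  0.0472] [ 0.7 -0.9 -0.4] -0.0001847893235146057
[[ 1.    -0.03   0.003]
 [-0.03  -1.     0.001]
 [ 0.003 -0.001 -1.   ]]
left_knob 0.57 [0.4745 0.0049 0.06  ] [298. 197.] tool [ 0.0296 -0.0087 -0.0127]
```

View pics/w2.png

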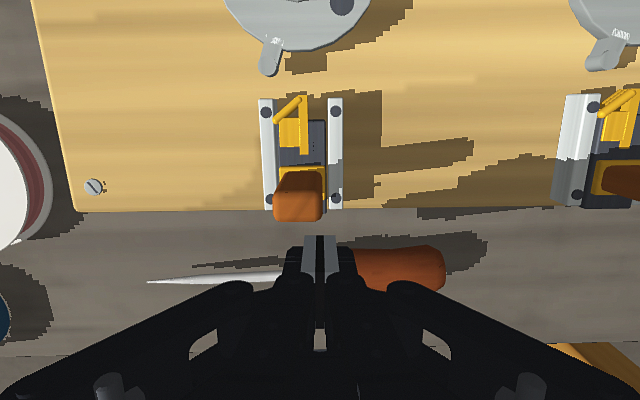

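Call:
{"api": "move_arm", "payload": {
  "plan": "0 0.003 -0.004 0.001 0 0 -0.01; 0 0.006 -0.0075 0.002 0 0 -0.01; 0 0.008 -0.0075 0.002 0 0 -0.01; 0 0.011 -0.0075 0.002 0 0 -0.01; 0 0.014 -0.0075 0.002 0 0 -0.01; 0 0.017 -0.0075 0.002 0 0 -0.01; 0 0.02 -0.0075 0.002 0 0 -0.01; 0 0.02 -0.0075 0.002 0 0 -0.01"
}}

```text
t: 5.5
ee_pos: [0.4633, 0.0045, 0.0459]
orientation: [-3.14, 0.029, -0.002]
ft_force: [-5.2, 0.8, 1.9]
gripper_width: 0.0005
```

```bash
python3 look.py pics/w3.png
```

```text
5.5 [0.4633 0.0045 0.0459] [-5.2  0.8  1.9] 0.00046630087445395234
[[ 1.    -0.019  0.001]
 [-0.019 -1.     0.001]
 [ 0.001 -0.001 -1.   ]]
left_knob 0.74 [0.4796 0.0038 0.06  ] [321. 229.] tool [ 0.0164  0.0004 -0.014 ]
```

View pics/w3.png

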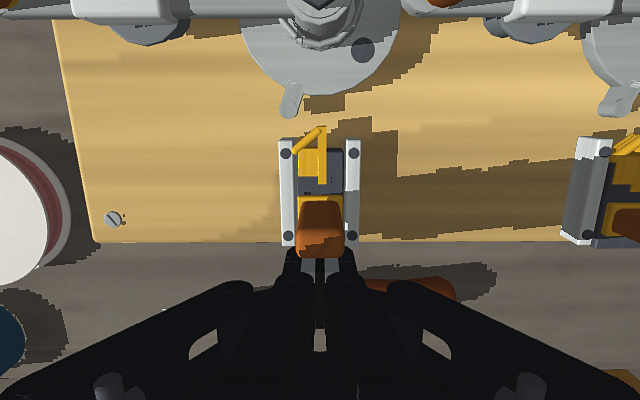

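Contact is made at the knob and it moves at about 5 N. Pushing on to the stop in small steps.

Call:
{"api": "move_arm", "payload": {
  "plan": "0 0.002 0 0 0 0 0; 0 0.004 0 0 0 0 0; 0 0.006 0 0 0 0 0; 0 0.008 0 0 0 0 0; 0 0.008 0 0 0 0 0"
}}

```text
t: 6.35
ee_pos: [0.47, 0.0043, 0.0458]
orientation: [-3.141, 0.029, 0.002]
ft_force: [-4.5, 2.4, 2.1]
gripper_width: -0.0003
```

Call:
{"api": "move_arm", "payload": {
  "plan": "0 0.002 0 0 0 0 0; 0 0.004 0 0 0 0 0; 0 0.004 0 0 0 0 0"
}}

```text
t: 6.65
ee_pos: [0.4713, 0.0042, 0.0457]
orientation: [-3.141, 0.028, 0.009]
ft_force: [-7.8, 2.8, 4.9]
gripper_width: 0.0002
```

```bash
python3 look.py pics/w4.png
```

```text
6.65 [0.4713 0.0042 0.0457] [-7.8  2.8  4.9] 0.00015760509466770353
[[ 1.    -0.018 -0.006]
 [-0.018 -1.     0.   ]
 [-0.006 -0.    -1.   ]]
left_pivot 0.77 [0.5659 0.0024 0.06  ] [321.  13.] tool [ 0.0945  0.     -0.0149]
left_handle 0.69 [0.5073 0.0899 0.1   ] [  4. 221.] tool [ 0.0341 -0.0864 -0.0545]
left_knob 0.62 [0.4884 0.0045 0.06  ] [319. 228.] tool [ 0.017  -0.0006 -0.0144]
```

View pics/w4.png

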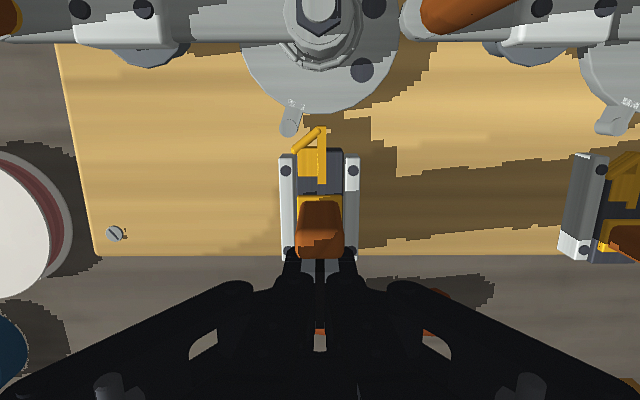

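Call:
{"api": "move_arm", "payload": {
  "plan": "0 0.003 0 0 0 0 0; 0 0.006 0 0 0 0 0; 0 0.008 0 0 0 0 0; 0 0.008 0 0 0 0 0"
}}

```text
t: 7.4
ee_pos: [0.4712, 0.0038, 0.0454]
orientation: [3.139, -0.026, -0.032]
ft_force: [-15.2, 2.5, 9.8]
gripper_width: -0.0002
```

Call:
{"api": "move_arm", "payload": {
  "plan": "0 -0.012 0 0 0 0 0; 0 -0.022 0 -0.01 0 0 0; 0 -0.022 0 -0.05 0 0 0; 0 -0.022 0 -0.1 0 0 0; 0 -0.022 0 -0.14 0 0 0; 30 -0.022 0 -0.16 0 0 0; 60 -0.022 0 -0.16 0 0 0"
}}

```text
t: 8.1
ee_pos: [0.4559, 0.0043, 0.2095]
orientation: [3.14, -0.029, -0.016]
ft_force: [0.7, 0.3, 0.2]
gripper_width: 0.0282
```

```bash
python3 look.py pics/w5.png; python3 -c "
from h import *
print(robot.get_obs()['joint_positions'])
p=robot.read_camera('top')
for n,z in dict(left_knob=.06,right_knob=.06,left_handle=.1).items():
  for r in robot.landmark_of(p,n)[:2]: print(n,r['confidence'],onplane(p,r['point'],z))
"
```

```text
8.1 [0.4559 0.0043 0.2095] [0.7 0.3 0.2] 0.028164304482924285
[[ 1.    -0.018 -0.01 ]
 [-0.018 -1.    -0.001]
 [-0.01   0.001 -1.   ]]
left_pivot 0.91 [0.5659 0.0026 0.06  ] [319.  41.] tool [ 0.1115 -0.0005  0.1483]
left_pivot 0.36 [0.4329 0.014  0.06  ] [309. 204.] tool [-0.0216 -0.0095  0.1497]
left_handle 0.65 [0.5676 0.1095 0.1   ] [160.  32.] tool [ 0.1108 -0.1073  0.1082]
left_knob 0.61 [0.4864 0.0066 0.06  ] [316. 143.] tool [ 0.032  -0.003   0.1491]
right_knob 0.7 [ 0.4704 -0.144   0.06  ] [493. 159.] tool [0.0187 0.1478 0.1495]
right_handle 0.89 [ 0.567  -0.0338  0.1   ] [374.  29.] tool [0.1129 0.0359 0.1084]
[ 0.06869263  0.53102924 -0.27387025  2.0749378   0.24576978  0.58887241
 -1.96495326]
left_knob 0.26 [0.79019699 0.00128989 0.06      ]
right_knob 0.46 [ 0.46777984 -0.13956917  0.06      ]
right_knob 0.42 [ 0.56628494 -0.04040535  0.06      ]
left_handle 0.33 [0.50312468 0.3271577  0.1       ]
```

View pics/w5.png

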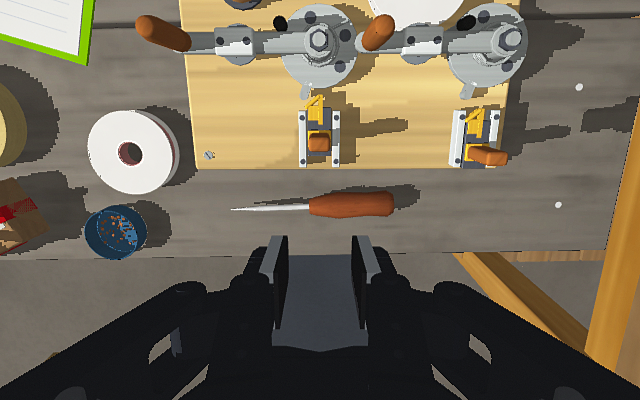

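Call:
{"api": "move_arm", "payload": {
  "plan": "60 0.02 -0.02 0 0 0 -0.15; 60 0.04 -0.04 0 0 0 -0.3; 60 0.06 -0.06 0 0 0 -0.45; 60 0.08 -0.08 0 0 0 -0.6; 60 0.1 -0.095 0 0 0 -0.75; 60 0.111 -0.105 0 0 0 -0.9; 60 0.111 -0.105 0 0 0 -1.05; 60 0.111 -0.105 0 0 0 -1.2"
}}

```text
t: 9.45
ee_pos: [0.5651, 0.1081, 0.2022]
orientation: [-2.592, -1.755, 0.03]
ft_force: [1.1, -0.2, 0.1]
gripper_width: 0.0513
```

```bash
python3 look.py pics/w6.png; python3 -c "
from h import *
print(robot.get_obs()['joint_positions'])"
```

```text
9.45 [0.5651 0.1081 0.2022] [ 1.1 -0.2  0.1] 0.05128159318972805
[[ 0.371  0.928 -0.022]
 [ 0.928 -0.372 -0.002]
 [-0.01  -0.02  -1.   ]]
left_pivot 0.59 [ 5.67e-01 -2.00e-04  6.00e-02] [369. 287.] tool [-0.0984  0.0448  0.1423]
left_handle 0.66 [0.5676 0.1108 0.1   ] [325. 190.] tool [0.0044 0.0034 0.1021]
left_handle 0.38 [0.5072 0.1832 0.1   ] [207. 127.] tool [ 0.0492 -0.0796  0.1033]
left_knob 0.85 [0.4882 0.0053 0.06  ] [288. 309.] tool [-0.1226 -0.0303  0.144 ]
right_knob 0.57 [0.4269 0.2119 0.06  ] [121. 127.] tool [ 0.0464 -0.164   0.145 ]
right_knob 0.45 [0.4933 0.1828 0.06  ] [209. 130.] tool [ 0.044  -0.0915  0.1436]
right_handle 0.7 [ 0.5636 -0.0366  0.1   ] [385. 349.] tool [-0.1339  0.0545  0.1024]
spent_core 0.85 [0.6181 0.068  0.026 ] [391. 192.] tool [-0.0158  0.0676  0.175 ]
[ 0.0833741   0.72488623 -0.61427628  1.71609629  0.50637066  0.88759795
 -1.13689725]
```

View pics/w6.png

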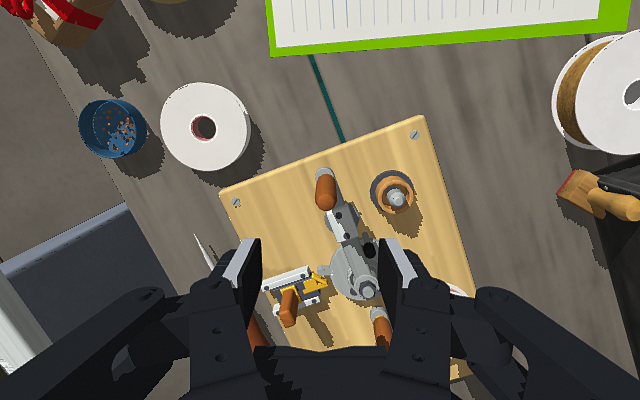

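Call:
{"api": "move_arm", "payload": {
  "plan": "60 0.002 0.004 0 -0.02 0.008 -0.13; 60 0.002 0.004 0.01 -0.02 0.008 -0.26; 60 0.002 0.004 0.03 -0.02 0.008 -0.37; 60 0.002 0.004 0.06 -0.02 0.008 -0.37; 60 0.002 0.004 0.09 -0.02 0.008 -0.37; 60 0.002 0.004 0.11 -0.02 0.008 -0.37; 60 0.002 0.004 0.118 -0.02 0.008 -0.37; 60 0.002 0.004 0.118 -0.02 0.008 -0.37"
}}

```text
t: 10.6
ee_pos: [0.5663, 0.1076, 0.084]
orientation: [-2.242, -2.198, 0.001]
ft_force: [-0.0, 0.9, 0.1]
gripper_width: 0.0509
```

```bash
python3 look.py pics/w7.png; python3 -c "
from h import *
p=robot.read_camera('scene');cv2.imwrite('pics/s7.png',cv2.resize(p['frame'][130:270,250:450],None,fx=4,fy=4))"
```

```text
10.6 [0.5663 0.1076 0.084 ] [-0.   0.9  0.1] 0.05094943475330175
[[ 0.02   1.    -0.002]
 [ 1.    -0.02   0.001]
 [ 0.001 -0.002 -1.   ]]
left_handle 0.88 [0.5661 0.109  0.1   ] [320. 268.] tool [ 0.0014 -0.0003 -0.016 ]
```

View pics/w7.png

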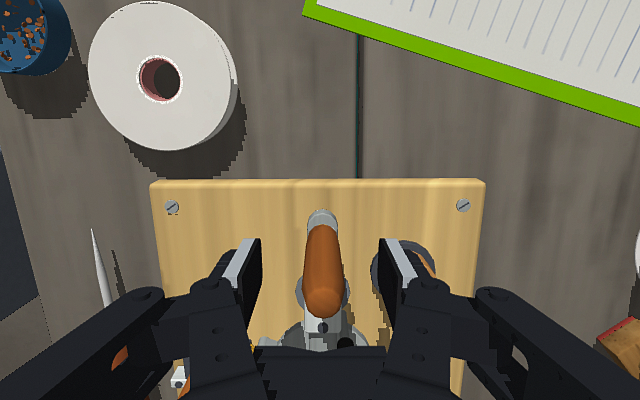

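View pics/s7.png

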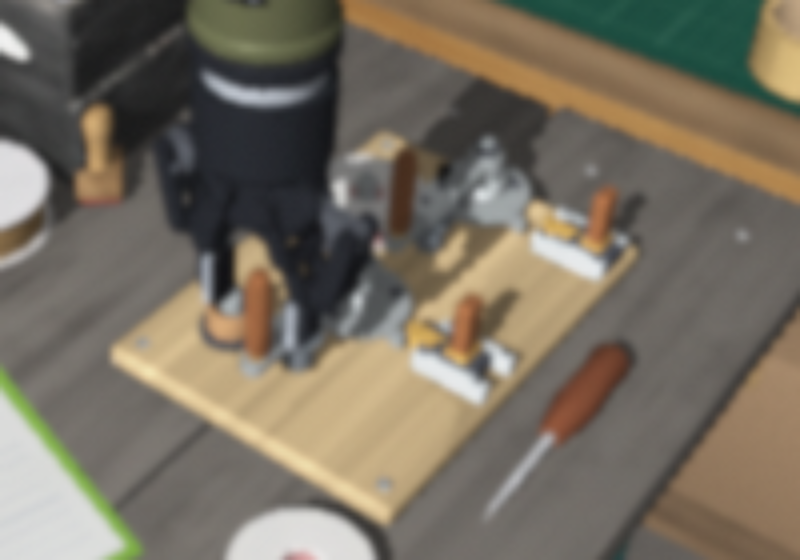

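Call:
{"api": "move_arm", "payload": {
  "plan": "0 0.001 0 0 0 0 0; 0 0.001 0 0 0 0 0; 0 0.001 0 0 0 0 0; 0 0.001 0 0 0 0 0; 0 0.001 0 0 0 0 0; 0 0.001 0 0 0 0 0"
}}

```text
t: 11.6
ee_pos: [0.5678, 0.1089, 0.0857]
orientation: [-2.243, -2.199, -0.005]
ft_force: [1.1, 0.5, 3.5]
gripper_width: 0.014
```

```bash
python3 look.py pics/w8.png
```

```text
11.6 [0.5678 0.1089 0.0857] [1.1 0.5 3.5] 0.014029089442240777
[[ 0.02   1.     0.002]
 [ 1.    -0.02   0.002]
 [ 0.002  0.002 -1.   ]]
left_handle 0.87 [0.5669 0.1079 0.1   ] [319. 272.] tool [-0.001  -0.0008 -0.0143]
right_knob 0.68 [0.6079 0.0854 0.06  ] [396. 273.] tool [-0.0228  0.0406  0.0257]
right_handle 0.29 [0.6002 0.1056 0.1   ] [399. 275.] tool [-0.0027  0.0325 -0.0143]
right_handle 0.25 [0.4819 0.0841 0.1   ] [123. 326.] tool [-0.0265 -0.0853 -0.0145]
spent_core 0.69 [0.6173 0.0681 0.026 ] [398. 272.] tool [-0.0399  0.0502  0.0597]
```

View pics/w8.png

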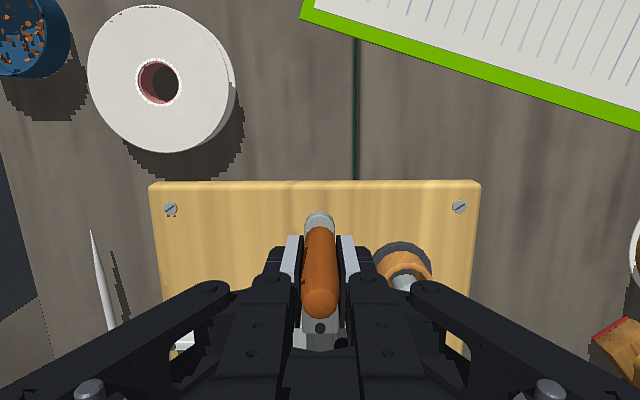

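Call:
{"api": "move_arm", "payload": {
  "plan": "0 0 -0.005 0 0 0 -0.05; 0 -0.001 -0.01 0 0 0 -0.1; 0 -0.001 -0.016 0 0 0 -0.15; 0 -0.002 -0.021 0 0 0 -0.2; 0 -0.003 -0.026 0 0 0 -0.25; 0 -0.005 -0.031 0 0 0 -0.3; 0 -0.006 -0.036 0 0 0 -0.35; 0 -0.008 -0.041 0 0 0 -0.4"
}}

```text
t: 12.75
ee_pos: [0.5269, 0.1014, 0.0856]
orientation: [1.756, 2.603, 0.005]
ft_force: [5.2, -1.2, 2.2]
gripper_width: 0.0143
```

```bash
python3 look.py pics/w9.png; python3 -c "
from h import *
q=robot.get_obs()
d=q['ee_pos'][:2]-[.5655,.0018];print('theta',np.arctan2(-d[0],d[1])+.0185,np.linalg.norm(d),q['joint_positions'])"
```

```text
12.75 [0.5269 0.1014 0.0856] [ 5.2 -1.2  2.2] 0.014274529050440762
[[-0.375  0.927  0.003]
 [ 0.927  0.375  0.002]
 [ 0.001  0.003 -1.   ]]
left_handle 0.67 [0.5256 0.0999 0.1   ] [316. 272.] tool [-0.001  -0.0017 -0.0144]
left_knob 0.53 [0.4856 0.0048 0.06  ] [191. 354.] tool [-0.0742 -0.0745  0.0253]
theta 0.3876909760664716 0.1068813735841037 [ 0.10572903  0.87761844 -0.65487559  1.93626927  0.89311798  0.64408416
 -0.75141303]
```

View pics/w9.png

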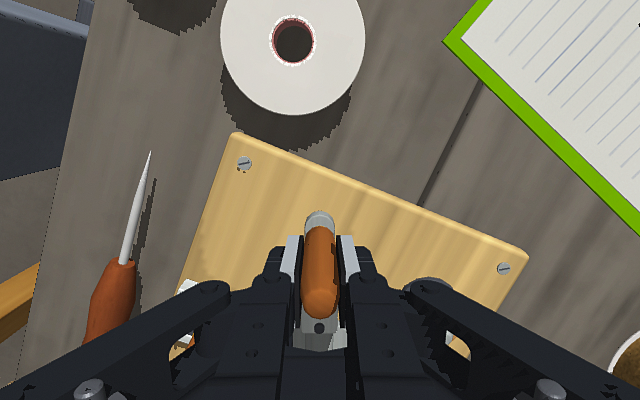

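Call:
{"api": "move_arm", "payload": {
  "plan": "0 0 -0.005 0 0 0 -0.05; 0 -0.001 -0.01 0 0 0 -0.1; 0 -0.001 -0.016 0 0 0 -0.15; 0 -0.002 -0.021 0 0 0 -0.2; 0 -0.0035 -0.027 0 0 0 -0.26; 0 -0.0035 -0.027 0 0 0 -0.26; 0 -0.0035 -0.027 0 0 0 -0.26; 0 -0.0035 -0.027 0 0 0 -0.26"
}}

```text
t: 13.9
ee_pos: [0.5038, 0.0887, 0.0856]
orientation: [1.411, 2.805, 0.006]
ft_force: [6.1, 0.7, 2.2]
gripper_width: 0.0145
```

```bash
python3 look.py pics/w10.png; python3 -c "
from h import *
q=robot.get_obs()
d=q['ee_pos'][:2]-[.5655,.0018];print('theta',np.arctan2(-d[0],d[1])+.0185,np.linalg.norm(d),q['joint_positions'])
for c in ['scene','top']:
  p=robot.read_camera(c)
  f=p['frame'][130:270,250:450] if c=='scene' else p['frame'][165:280,270:430]
  cv2.imwrite('pics/%s10.png'%c,cv2.resize(f,None,fx=4,fy=4,interpolation=2))
  for n,z in dict(left_knob=.06,right_knob=.06,left_handle=.1,right_handle=.1,awl=.014).items():
    for r in robot.landmark_of(p,n)[:1]: print(n,r['confidence'],onplane(p,r['point'],z))
"
```

```text
13.9 [0.5038 0.0887 0.0856] [6.1 0.7 2.2] 0.014468411458025972
[[-0.596  0.803  0.003]
 [ 0.803  0.596  0.003]
 [ 0.     0.004 -1.   ]]
left_pivot 0.52 [0.4281 0.044  0.06  ] [150. 218.] tool [ 0.0092 -0.0876  0.0253]
left_handle 0.67 [0.5042 0.0887 0.1   ] [321. 271.] tool [-0.0002  0.0003 -0.0144]
left_knob 0.75 [0.5357 0.0198 0.06  ] [293. 354.] tool [-0.0744 -0.0156  0.0256]
left_knob 0.71 [0.4271 0.0454 0.06  ] [150. 215.] tool [ 0.0109 -0.0875  0.0253]
theta 0.6352549565091196 0.10659285561595522 [ 0.14809848  0.87122998 -0.6982112   2.01003982  0.97863024  0.63287684
 -0.58189024]
left_knob 0.77 [0.48204211 0.00116617 0.06      ]
right_knob 0.75 [ 0.47951633 -0.14028275  0.06      ]
left_handle 0.5 [0.50072965 0.09029216 0.1       ]
awl 0.64 [0.40876623 0.02801731 0.014     ]
right_knob 0.71 [0.61482682 0.06972856 0.06      ]
left_handle 0.23 [ 0.78060826 -0.0041884   0.1       ]
right_handle 0.69 [0.42044551 0.33477258 0.1       ]
awl 0.66 [0.41360152 0.01683891 0.014     ]
```

View pics/w10.png

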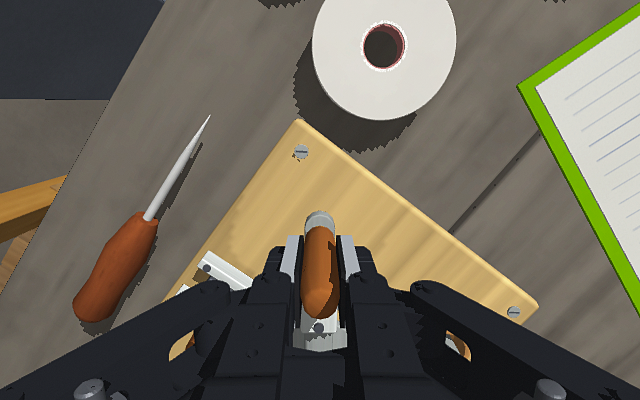

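View pics/scene10.png

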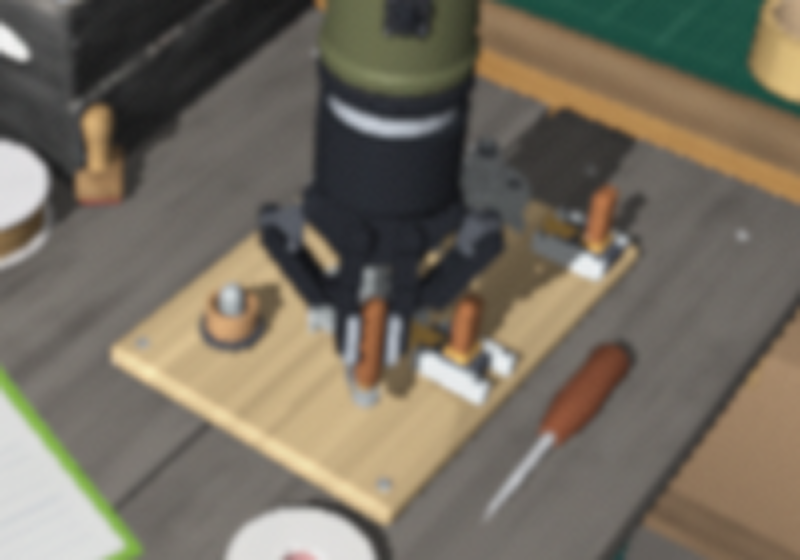

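View pics/top10.png

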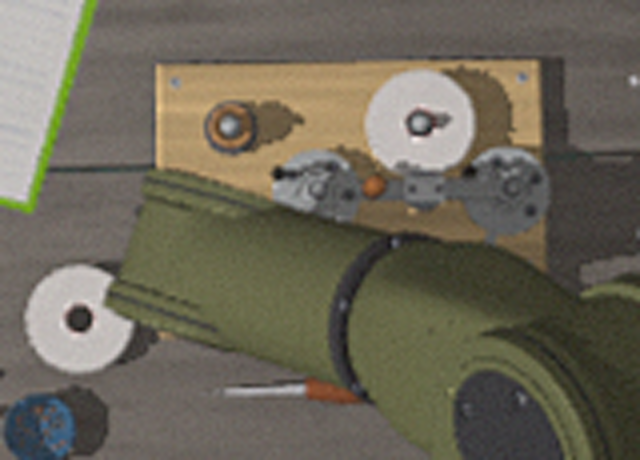

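Call:
{"api": "move_arm", "payload": {
  "plan": "0 0 -0.001 0 0 0 0; 0 0 -0.001 0 0 0 0; 0 0 -0.001 0 0 0 0"
}}

```text
t: 15.15
ee_pos: [0.5037, 0.0887, 0.0857]
orientation: [1.412, 2.804, 0.008]
ft_force: [6.0, 0.9, 0.8]
gripper_width: 0.0141
```

```bash
python3 -c "
from h import *
q=robot.get_obs()
d=q['ee_pos'][:2]-[.5655,.0018];print('theta',np.arctan2(-d[0],d[1])+.0185,q['ft_force'],q['gripper_width'])
print(robot.hand_in())"
```

```text
theta 0.6368085404526475 [6.03902611 0.91633993 0.83725697] 0.014112700891846217
the job is handed in; nothing more can be done
None
```

I changed over the left station, where the bare core is, and handed the job in at about 15 s with the gripper still holding the arm back.

- **Catch:** I pushed the left catch in until it stopped. The knob moved about 13.7 mm and the push force rose to about 15 N at the stop.
- **Arm:** I then gripped the left handle and swung the arm to about 0.637 rad, worked out from the tool position. That is past the click at about 0.49 rad and short of the solid stop at 0.80 rad.
- **Last checks:** The arm was steady, with about 6 N of spring load on the gripper and the fingers closed to 14 mm on the peg. In the pictures the right arm and catch stayed as they were, and nothing else on the table had visibly moved.

**Unconfirmed:** I could not see the pawl at the end because the gripper hid it, so that it dropped in is inferred from the catch position and the arm angle. The tangential load was about 5.4 N, a little below the roughly 7 N your spring figures suggest at that angle. After the push, some landmark readings of the knobs from the scene and top cameras disagreed with the wrist camera. I went by the wrist camera and the force.

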